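Complete the slide preparation kit without doubling a piece

TASK

Complete the kit tray so that it holds exactly one specimen jar, one slide box and one staining rack, each upright on the floor of its own bay. One bay is already filled: leave that piece in place and do not add a second of its type; set the missing pieces down without dropping them. Leave the surplus pieces, the bottles and the cup standing where they are.

Things in the scene. Friction and masses are not known exactly. Their poses are not given: they have to be found in the camera images.
- tray: white fixed kit tray, 256 (its x) by 128 mm (its y); three pale green bays in a row along x, each 80 (x) by 120 mm (y) inside, centres at x = -84, 0, +84 mm, y = 0. Walls 4 mm thick, 12 mm tall; bay floors level with the bench. One piece fits a bay, slide boxes and racks with their long side along tray y. One bay already holds a piece, up to 0.4 rad askew. Origin: centre of underside, z up.
- jar_1: specimen jar standing upright: round, 58 mm diameter, 85 mm tall, grey-white body with a paper band and an orange screw lid of the same diameter (top 21 mm). About 140 g. Origin: centre of its underside, z up. There are two identical ones, _1 and _2; either may serve.
- jar_2: specimen jar standing upright: round, 58 mm diameter, 85 mm tall, grey-white body with a paper band and an orange screw lid of the same diameter (top 21 mm). About 140 g. Origin: centre of its underside, z up. There are two identical ones, _1 and _2; either may serve.
- slidebox_1: slide box standing on its long edge: blue plastic block, 34 mm (its x) by 100 mm (its y) by 70 mm tall, a dark seam round it and a small white mark on top. About 160 g. Origin: centre of its underside, z up; stands like this in the tray too. There are two identical ones, _1 and _2; either may serve.
- slidebox_2: slide box standing on its long edge: blue plastic block, 34 mm (its x) by 100 mm (its y) by 70 mm tall, a dark seam round it and a small white mark on top. About 160 g. Origin: centre of its underside, z up; stands like this in the tray too. There are two identical ones, _1 and _2; either may serve.
- rack_1: steel staining rack with pink and clear slides, 200 g: basket 46 mm (its x) by 90 mm (its y), slides up to 55 mm high; over its middle a straight handle bar along y, 12 mm wide (x), 90 mm long, 93 to 105 mm above the underside, on a 10 mm wide strap at each end. Origin: centre of underside, z up. There are two identical ones, _1 and _2; either may serve.
- rack_2: steel staining rack with pink and clear slides, 200 g: basket 46 mm (its x) by 90 mm (its y), slides up to 55 mm high; over its middle a straight handle bar along y, 12 mm wide (x), 90 mm long, 93 to 105 mm above the underside, on a 10 mm wide strap at each end. Origin: centre of underside, z up. There are two identical ones, _1 and _2; either may serve.
- dropper: bystander: small green dropper bottle, 38 mm diameter, 110 mm tall with a black cap, close among the pieces. Origin: centre of its underside.
- wash_bottle: bystander: white plastic bottle, 56 mm diameter, 165 mm tall with a red nozzle cap, among the pieces. Origin: centre of its underside.
- amber_bottle: bystander: amber bottle with a white cap, 60 mm diameter, 140 mm tall, at the far side of the bench. Origin: centre of its underside.
- beaker: bystander: white ceramic cup, 70 mm diameter, 90 mm tall, at the far side of the bench. Origin: centre of its underside.

How it is judged:
By the outcome, as a careful person would: the job done as asked, in the order asked, and still so for the second after the job is handed in, with the robot touching nothing.
It also fails if it takes over 51 s, if anything falls off the work surface, if the arm or the gripper's body presses on something with over 40 N, if the wrist force passes 120 N, or if a joint passes its speed limit or range.

ROBOT

A 6-joint arm with a two-finger parallel gripper is mounted at the origin on the work surface. World frame = base frame: x ahead of the robot, y to its left, z up, the work surface at z = 0. Lengths are in m, angles in rad, forces in N, time in s.
With the tool pointing down it reaches from about 0.3 to 0.775 m from the base axis. Payload 14.6 kg.
Tool frame: the origin (TCP) lies at the very end of the fingers, on their centre line; the grasp point (between the pads) lies 19 mm behind it (arm.grasp_offset is the distance from the TCP to the grasp point, in m); z points along the fingers, x is the direction in which the jaws open and shut, and the axes are right-handed (so a half turn about z gives the same grasp; the last joint's range is limited). The gripper opens to 94 mm and grips with 3 to 60 N. Pads are 16 mm wide; open, the fingers measure 119 mm over their backs; the gripper's body (75 mm by 177 mm) begins 78 mm behind the grasp point.
Start: joints at [-1.254, 0.3, 1.521, -0, 1.321, -0.067], TCP at [0.206, -0.51, 0.205] pointing down, gripper open.
Joint ranges: [-3.03, 3.03], [-0.79, 2.21], [0.23, 2.52], [-1.04, 4.18], [0, 3.07], [-2.55, 2.55]. Speed limits (rad/s): [2.22, 2.22, 2.57, 3.14, 3.14, 3.14].

INTERFACE

Orientations are given as a unit quaternion [x, y, z, w].
In Python, from plant import arm, cams gives the robot as it stands. The module is installed in compiled form; this text tells all that it offers.
- The arm moves only by the shell command python3 -m crank 'ROWS' [OPENING] [FORCE]. ROWS is JSON, a list of rows, each a list of 2 entries, a list of its own where there are three numbers: the shift along the tool's x, y, z in m, then the turn about the tool's z in rad. In form: [[[tx, ty, tz], roll], ...]. A call has 1 to 20 rows; each row shifts and turns the pose as measured when the row begins, along the tool's axes as they then stand; what a row does not reach is not made up. A row lasts 1/8 s, in which the tool goes at most 62.5 mm and 10.7 degrees, less where a joint would pass 70% of its speed; a pose out of reach is approached as far as the arm can. A call with a gripper value outside its range is refused whole. OPENING is the closure, from -1 (fully open) to 1 (shut), set as the call begins (- or left out, the last holds). The fingers move at their own pace and stop on an object; FORCE is the grip in N (left out, the last holds). Time passes only in rows, so rows that do not move let the fingers close. It gives the time, the measured TCP pose, the force and the opening at its end, in the units of the state.
- arm.get_state(): the state, without advancing time (a new reading comes with each control period).
- cams.read_camera(name): name is "scene" or "top" or "wrist"; returns a dict with "img" (480x640x3 uint8, blue, green, red), "z_map" (480x640 float32, m along the optical axis (not along the pixel's ray), 0 where there is no reading), "K" (3x3 intrinsics, pixels), "R" (3x3) and "t" (3): a world point X has camera coordinates R X + t. Camera axes: x right, y down, z forward; pixel columns grow to the right and rows downward; lengths in m; the calibration is good to about 2 mm. A picture is of the moment at which its call begins.
- arm.job_done(): hands the job in, once; it reports no verdict.
The state is a dict: "clock": time; "joint_pos": joint angles; "qd": joint speeds; "joint_torque": joint torques, N m; "tcp_pos": TCP position; "ee_rot": TCP orientation; "force": force on the tool from outside, world axes, zero at the start; "torque": the same for the moment, N m; "finger_gap": finger opening in m.
Only numpy, scipy, OpenCV 4.12 (cv2) and the standard library are available. Lean on these libraries where they do the work, as an engineer would, in place of code of your own. Each camera call takes 0.05 s, during which the arm holds its last target.

## Working session

There is one attempt and no reset: what is moved stays moved. The work goes in short steps, Python scripts to look and compute and a shell command to move; the robot and the scene stay as the last step left them, time stands still between calls to the robot, and variables do not carry over. Pictures are saved under pics/ and viewed, and the job is handed in when it is done.

```bash
mkdir -p pics; ls; cat > h.py <<'E'
import numpy as np,cv2
from plant import arm,cams
def grab(n,tag):
    d=cams.read_camera(n); cv2.imwrite(f'pics/{tag}.png',d['img']); np.savez(f'pics/{tag}.npz',**d); return d
def load(tag): return dict(np.load(f'pics/{tag}.npz'))
def px2w(d,u,v,z=None):
    """z None: use depth; else intersect with plane z"""
    K,R,t=d['K'],d['R'],d['t']; r=np.linalg.inv(K)@np.array([u,v,1.])
    if z is None: return R.T@(r*d['z_map'][int(v),int(u)]-t)
    C=-R.T@t; D=R.T@r; return C+D*(z-C[2])/D[2]
E
python3 - <<'E'
from h import *
print(arm.get_state())
for n in('scene','top','wrist'):
    d=grab(n,n+'0'); print(n,d['K'].tolist(),d['R'].round(3).tolist(),d['t'].round(3).tolist())
print(arm.grasp_offset)
E
```

```text
pics
{'clock': 0.0, 'joint_pos': array([-1.25355324e+00,  3.00465302e-01,  1.52158859e+00, -1.96446338e-05,
        1.32068098e+00, -6.65703976e-02]), 'qd': array([-2.70163406e-05, -3.10023720e-04,  4.79507803e-04, -1.83121622e-03,
       -1.00982626e-03,  9.61853926e-04]), 'joint_torque': array([-5.46589145e-04, -5.31802046e+01, -3.52736986e+01,  7.07854866e-02,
        2.43411813e-02, -9.38010339e-05]), 'tcp_pos': array([ 0.20587842, -0.50973185,  0.20488633]), 'ee_rot': array([ 8.28994355e-01, -5.59256679e-01, -4.56984172e-04, -3.42667557e-04]), 'force': array([-0.14259366,  0.74491627,  0.49953026]), 'torque': array([ 0.07156365, -0.08270007,  0.00016586]), 'finger_gap': 0.09383678809017272}
scene [[576.1698848946136, 0.0, 320.67508171908867], [0.0, 576.1698848946136, 227.52307643096998], [0.0, 0.0, 1.0]] [[0.374, 0.927, -0.023], [0.617, -0.267, -0.74], [-0.693, 0.263, -0.672]] [-0.228, -0.342, 1.561]
top [[498.45914448370655, 0.0, 326.0842110360185], [0.0, 498.45914448370655, 244.37658697362713], [0.0, 0.0, 1.0]] [[0.008, -1.0, 0.003], [-0.98, -0.008, -0.199], [0.199, -0.001, -0.98]] [-0.008, 0.606, 0.876]
wrist [[361.6248759947017, 0.0, 321.5186242990029], [0.0, 361.6248759947017, 238.96822024693233], [0.0, 0.0, 1.0]] [[0.374, -0.928, -0.0], [-0.889, -0.358, 0.285], [-0.265, -0.106, -0.958]] [-0.549, -0.03, 0.393]
0.0188
```

View pics/top0.png

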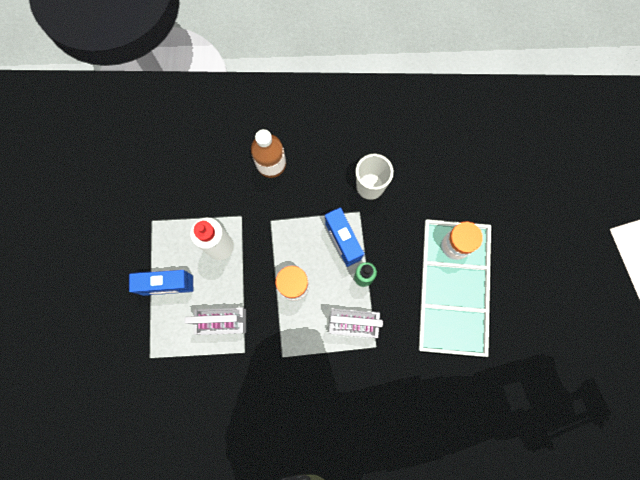

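View pics/scene0.png

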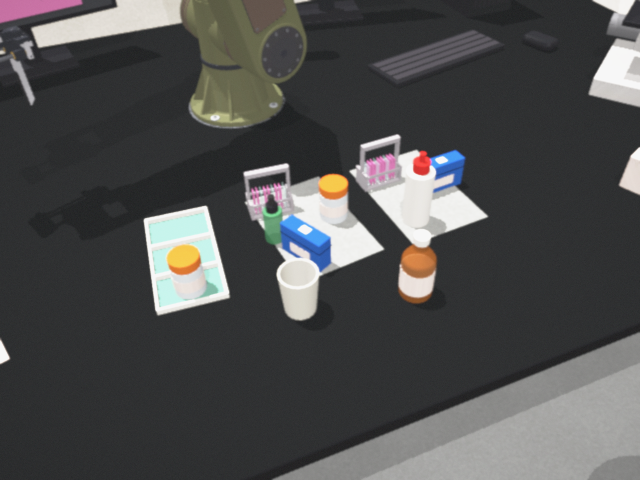

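View pics/wrist0.png

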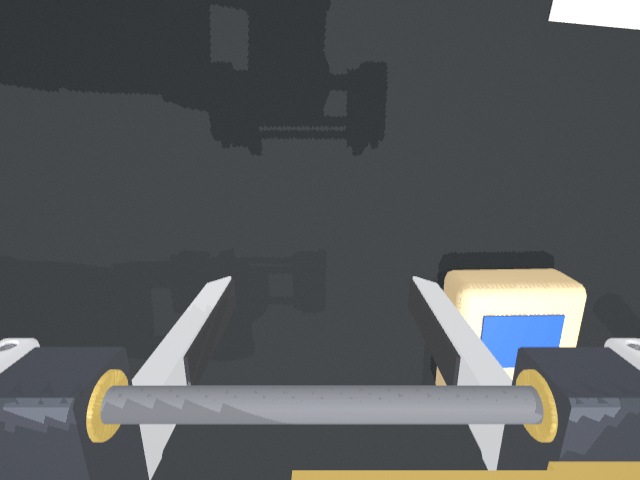

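The top view shows the jar already in the tray's far bay (465,237). The two nearer bays (456,288 and 455,330) are empty, so the tray needs one slide box and one rack. Next I'll enlarge the crops.

```bash
python3 - <<'E'
from h import *
d=load('top0')['img']; 
cv2.imwrite('pics/c1.png',cv2.resize(d[200:365,405:505],None,fx=5,fy=5,interpolation=cv2.INTER_CUBIC)[:, :][0:825] if 0 else cv2.resize(d[210:360,410:500],None,fx=4,fy=4,interpolation=cv2.INTER_CUBIC))
cv2.imwrite('pics/c2.png',cv2.resize(d[200:350,260:400],None,fx=4,fy=4,interpolation=cv2.INTER_CUBIC))
cv2.imwrite('pics/c3.png',cv2.resize(d[210:360,120:260],None,fx=4,fy=4,interpolation=cv2.INTER_CUBIC))
s=load('scene0')['img']
cv2.imwrite('pics/c4.png',cv2.resize(s[130:330,135:355],None,fx=3,fy=3,interpolation=cv2.INTER_CUBIC))
cv2.imwrite('pics/c5.png',cv2.resize(s[130:310,340:500],None,fx=3,fy=3,interpolation=cv2.INTER_CUBIC))
E
```

```text
(no output)
```

View pics/c1.png

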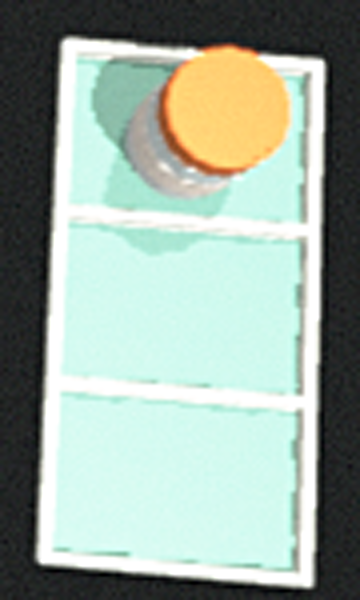

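View pics/c2.png

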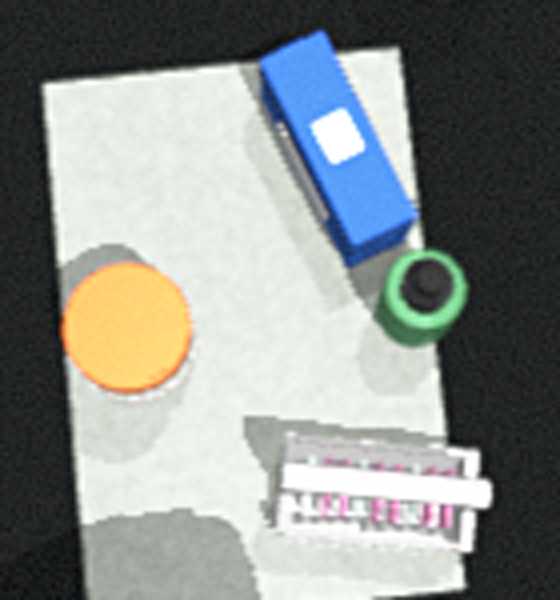

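View pics/c3.png

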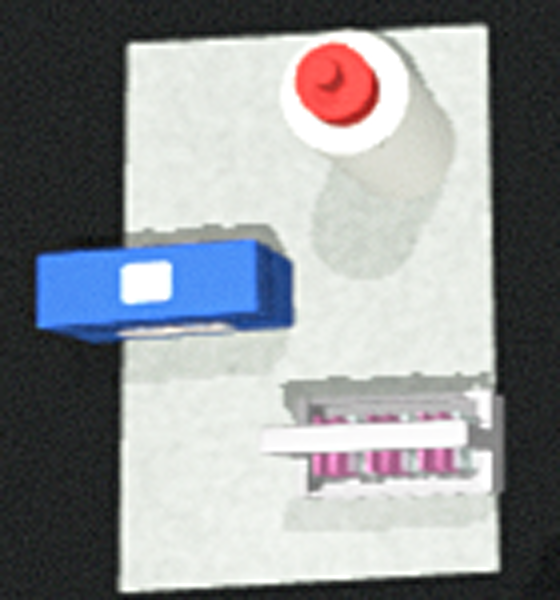

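View pics/c4.png

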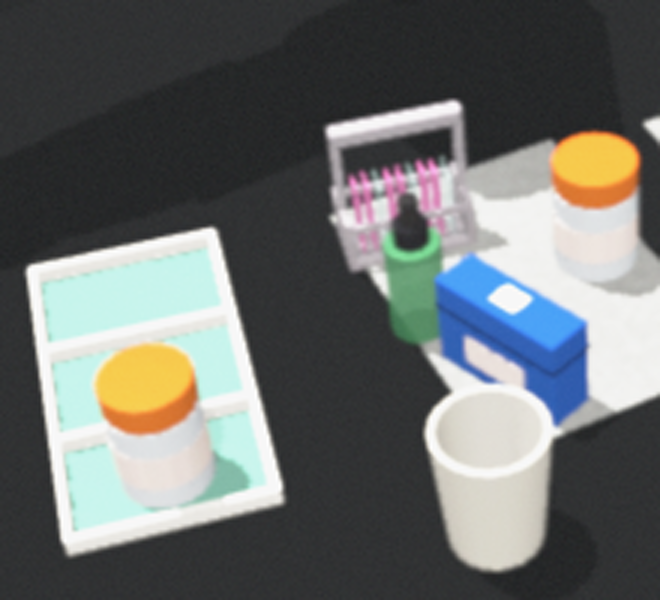

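View pics/c5.png

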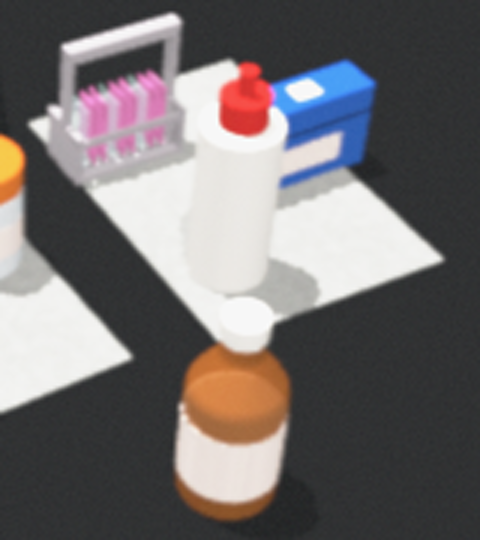

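```bash
cat > m.py <<'E'
from h import *
T=load('top0');S=load('scene0')
def P(d): return d['K']@np.c_[d['R'],d['t']]
f=lambda x,s,o:(x+.5)/s-.5+o
def tri(a,b):
    X=cv2.triangulatePoints(P(T),P(S),np.array(a,float).reshape(2,1),np.array(b,float).reshape(2,1)).ravel(); return X[:3]/X[3]
c2=lambda p:(f(p[0],4,260),f(p[1],4,200)); c1=lambda p:(f(p[0],4,410),f(p[1],4,210)); c3=lambda p:(f(p[0],4,120),f(p[1],4,210))
c4=lambda p:(f(p[0],3,135),f(p[1],3,130)); c5=lambda p:(f(p[0],3,340),f(p[1],3,130))
E
python3 - <<'E'
from m import *
np.set_printoptions(precision=4,suppress=True)
pairs={'boxmark':(c2((338,135)),c4((510,298))),
'boxBL':(c2((262,68)),c4((586,320))),'boxFL':(c2((325,30)),c4((553,350))),
'boxFR':(c2((413,212)),c4((437,278))),'boxBR':(c2((350,250)),c4((472,256))),
'rackL':(c2((283,477)),c4((460,106))),'rackR':(c2((490,493)),c4((329,130))),
'dropcap':(c2((432,280)),c4((408,202))),
'jar2':(c2((127,326)),c4((596,160))),'tjar':(c1((228,108)),c4((146,374))),
'rackBL':(c3((263,440)),c5((176,18))),'rackBR':(c3((468,433)),c5((66,49))),
'boxBmark':(c3((147,283)),c5((304,91))),'wash':(c3((330,75)),c5((250,75))),
'tr1':(c1((63,40)),c4((282,494))),'tr2':(c1((326,60)),c4((68,545))),'tr3':(c1((313,585)),c4((28,268))),'tr4':(c1((38,561)),c4((213,229)))}
for k,(a,b) in pairs.items():
    try: dz=px2w(T,*a)
    except Exception as e: dz=None
    print(k,tri(a,b),'depth',dz)
Z={'boxmark':.07,'boxBL':.07,'boxFL':.07,'boxFR':.07,'boxBR':.07,'rackL':.105,'rackR':.105,'tr1':.012,'tr2':.012,'tr3':.012,'tr4':.012,'dropcap':.11}
for k,z in Z.items(): print(k,px2w(T,*pairs[k][0],z)[:2],px2w(S,*pairs[k][1],z)[:2])
E
```

```text
boxmark [ 0.6255 -0.0365  0.0691] depth [ 0.6246 -0.0367  0.0725]
boxBL [0.6588 0.     0.0653] depth [ 0.6574 -0.001   0.0692]
boxFL [ 0.6772 -0.0294  0.0673] depth [ 0.6953 -0.0328  0.002 ]
boxFR [ 0.5892 -0.0717  0.0684] depth [ 0.5885 -0.0715  0.0721]
boxBR [ 0.572  -0.0425  0.063 ] depth [ 0.5735 -0.0431  0.0536]
rackL [ 0.4652 -0.0108  0.1011] depth [ 0.4701 -0.0128  0.0029]
rackR [ 0.4589 -0.1007  0.1037] depth [ 0.4188 -0.0023  0.9794]
dropcap [ 0.5522 -0.0763  0.1039] depth [ 0.5504 -0.0764  0.114 ]
jar2 [0.5334 0.0599 0.0814] depth [0.5327 0.0588 0.085 ]
tjar [ 0.618  -0.2607  0.0841] depth [ 0.6175 -0.2614  0.0854]
rackBL [0.4619 0.2416 0.102 ] depth [0.4614 0.2395 0.1066]
rackBR [0.4658 0.1529 0.1023] depth [0.4651 0.151  0.1059]
boxBmark [0.5345 0.3087 0.0665] depth [0.5334 0.306  0.0738]
wash [0.6128 0.2091 0.1582] depth [0.6104 0.2052 0.1642]
tr1 [ 0.6694 -0.2026  0.0065] depth [ 0.6705 -0.2037  0.0022]
tr2 [ 0.66   -0.3308  0.0095] depth [ 0.6623 -0.3376 -0.0019]
tr3 [ 0.4028 -0.3112  0.0103] depth [ 0.4026 -0.3115  0.0128]
tr4 [ 0.4126 -0.1823  0.0096] depth [ 0.4126 -0.1833  0.0033]
boxmark [ 0.6252 -0.0368] [ 0.6266 -0.0365]
boxBL [ 0.6572 -0.001 ] [ 0.6636 -0.001 ]
boxFL [ 0.676  -0.0306] [ 0.6801 -0.0293]
boxFR [ 0.5889 -0.0717] [ 0.5909 -0.0721]
boxBR [ 0.5708 -0.0424] [ 0.5798 -0.0447]
rackL [ 0.4648 -0.0117] [ 0.4706 -0.0117]
rackR [ 0.4586 -0.1015] [ 0.4609 -0.1004]
tr1 [ 0.668  -0.2017] [ 0.6745 -0.203 ]
tr2 [ 0.6588 -0.3328] [ 0.6635 -0.3287]
tr3 [ 0.4026 -0.3118] [ 0.4054 -0.3104]
tr4 [ 0.4127 -0.1817] [ 0.4155 -0.1828]
dropcap [ 0.551  -0.0768] [ 0.5598 -0.0775]
```

```bash
cat > go.py <<'E'
import sys
from h import *
from scipy.spatial.transform import Rotation as Ro
# go.py x y z jawangle
x,y,z,a=map(float,sys.argv[1:5]); s=arm.get_state(); M=Ro.from_quat(s['ee_rot']).as_matrix()
ca=np.arctan2(M[1,0],M[0,0]); da=(a-ca+np.pi/2)%np.pi-np.pi/2
print('t',round(s['clock'],2),'tcp',s['tcp_pos'].round(4),'jaw',round(ca,3),'gap',round(s['finger_gap'],4),'F',s['force'].round(1),'tilt z',M[:,2].round(3),'q6',s['joint_pos'][5].round(2))
print('shift tool',(M.T@(np.array([x,y,z])-s['tcp_pos'])).round(4),'roll',round(-da,3))
E
python3 go.py 0.6245 -0.037 0.19 -1.127
```

```text
t 0.15 tcp [ 0.2059 -0.5098  0.205 ] jaw -1.187 gap 0.094 F [-0.5 -0.3 -0.4] tilt z [-0.     0.001 -1.   ] q6 -0.07
shift tool [-0.2817 -0.5652  0.0153] roll -0.06
```

```bash
python3 -m crank '[[[-0.0235,-0.047,0],-0.005],[[-0.0235,-0.047,0],-0.005],[[-0.0235,-0.047,0],-0.005],[[-0.0235,-0.047,0],-0.005],[[-0.0235,-0.047,0],-0.005],[[-0.0235,-0.047,0],-0.005],[[-0.0235,-0.047,0],-0.005],[[-0.0235,-0.047,0],-0.005],[[-0.0235,-0.047,0],-0.005],[[-0.0235,-0.047,0],-0.005],[[-0.0235,-0.047,0],-0.005],[[-0.0235,-0.047,0],-0.005]]' -0.5 25; python3 go.py 0.6245 -0.037 0.19 -1.127
```

```text
clock: 1.65
tcp_pos: [0.62, -0.0119, 0.2035]
ee_rot: [0.844, -0.536, -0.002, -0.0]
force: [-0.1, -0.2, -0.7]
finger_gap: 0.0706
t 1.65 tcp [ 0.62   -0.0119  0.2035] jaw -1.131 gap 0.0706 F [-0.1 -0.2 -0.7] tilt z [-0.002  0.003 -1.   ] q6 1.05
shift tool [0.0247 0.0067 0.0134] roll -0.004
```

```bash
python3 -m crank '[[[0.024,0.0065,0.006],-0.004],[[0,0,0],0]]'; python3 go.py 0.6245 -0.037 0.19 -1.127; python3 - <<'E'
from h import *
grab('wrist','w1')
E
```

```text
clock: 1.9
tcp_pos: [0.6256, -0.0329, 0.1956]
ee_rot: [0.847, -0.532, -0.003, -0.0]
force: [-0.5, 0.4, 0.7]
finger_gap: 0.0704
t 1.9 tcp [ 0.6256 -0.0329  0.1956] jaw -1.122 gap 0.0704 F [-0.5  0.4  0.7] tilt z [-0.004  0.003 -1.   ] q6 1.01
shift tool [0.0032 0.0027 0.0056] roll 0.005
```

View pics/w1.png

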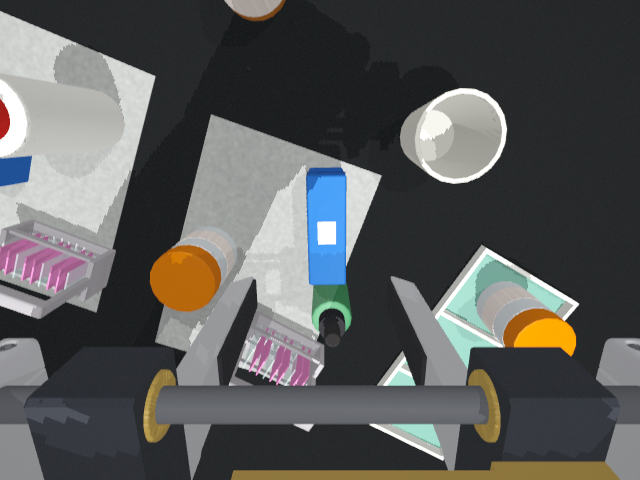

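The wrist view shows the box top at corners (307,175), (345,175), (346,284) and (309,283), with its mark at (327,233). It lies nearly parallel to the jaw plane. The dropper is at (333,320), beyond the near end.

```bash
python3 - <<'E'
from h import *
np.set_printoptions(precision=4,suppress=True)
W=load('w1');T=load('top0')
Pm=lambda d:d['K']@np.c_[d['R'],d['t']]
for p in [(307,175),(345,175),(346,284),(309,283),(327,233)]: print(px2w(W,*p,.07),px2w(W,*p))
a=np.array([[344.1],[233.4]]);X=cv2.triangulatePoints(Pm(T),Pm(W),a,np.array([[327.],[233.]])).ravel();print(X[:3]/X[3])
E
```

```text
[ 0.6631 -0.0001  0.07  ] [ 0.6628 -0.0001  0.0682]
[ 0.6769 -0.0288  0.07  ] [ 0.6768 -0.0289  0.0689]
[ 0.5889 -0.0741  0.07  ] [ 0.5675 -0.0889  0.0118]
[ 0.5751 -0.0432  0.07  ] [ 0.5743 -0.0435  0.0681]
[ 0.625  -0.0372  0.07  ] [ 0.6249 -0.0373  0.0698]
[ 0.6251 -0.0369  0.0705]
```

```bash
python3 -m crank '[[[0.0036,0.002,0.02],0],[[0,0,0.035],0],[[0,0,0.035],0],[[0,0,0.03],0]]'; python3 go.py 0.6255 -0.037 0.036 -1.12
```

```text
clock: 2.45
tcp_pos: [0.6256, -0.0351, 0.077]
ee_rot: [0.847, -0.532, 0.0, -0.002]
force: [-0.2, -0.3, 0.2]
finger_gap: 0.0706
t 2.45 tcp [ 0.6256 -0.0351  0.077 ] jaw -1.123 gap 0.0706 F [-0.2 -0.3  0.2] tilt z [ 0.003  0.003 -1.   ] q6 1.01
shift tool [0.0017 0.0011 0.041 ] roll -0.003
```

```bash
python3 -m crank '[[[0.002,0.001,0.015],0],[[0.001,0,0.02],0],[[0,0,0.006],0],[[0,0,0],0]]'; python3 go.py 0.6255 -0.037 0.036 -1.12; python3 -m crank '[[[0,0,0],0],[[0,0,0],0],[[0,0,0],0],[[0,0,0],0]]' 1 25;python3 go.py 0.6255 -0.037 0.036 -1.12
```

```text
clock: 2.95
tcp_pos: [0.6258, -0.038, 0.0343]
ee_rot: [0.846, -0.533, 0.0, -0.002]
force: [0.3, 0.1, -0.2]
finger_gap: 0.0704
t 2.95 tcp [ 0.6258 -0.038   0.0343] jaw -1.123 gap 0.0704 F [ 0.3  0.1 -0.2] tilt z [ 0.002  0.003 -1.   ] q6 1.0
shift tool [-0.0011 -0.0002 -0.0017] roll -0.003
clock: 3.45
tcp_pos: [0.6268, -0.038, 0.0364]
ee_rot: [0.846, -0.533, 0.001, -0.003]
force: [-0.0, -0.4, -1.8]
finger_gap: 0.0341
t 3.45 tcp [ 0.6268 -0.038   0.0364] jaw -1.123 gap 0.0341 F [-0.  -0.4 -1.8] tilt z [ 0.005  0.003 -1.   ] q6 1.0
shift tool [-0.0015  0.0008  0.0004] roll -0.003
```

```bash
python3 -m crank '[[[0,0,-0.03],0],[[0,0,-0.045],0],[[0,0,-0.045],0],[[0,0,-0.025],0]]'; python3 go.py 0.452 -0.2501 0.165 -0.08
```

```text
clock: 3.95
tcp_pos: [0.6245, -0.0383, 0.1824]
ee_rot: [0.846, -0.533, -0.002, -0.001]
force: [0.0, 0.4, -2.2]
finger_gap: 0.0339
t 3.95 tcp [ 0.6245 -0.0383  0.1824] jaw -1.123 gap 0.0339 F [ 0.   0.4 -2.2] tilt z [-0.001  0.004 -1.   ] q6 1.0
shift tool [0.1164 0.2471 0.0168] roll -1.043
```

```bash
python3 - <<'E'
import numpy as np
th=-1.123
for i in range(8):
    d=np.array([-.0216,-.0265]);print(round(th,2),round(d@[np.cos(th),np.sin(th)],4),round(d@[np.sin(th),-np.cos(th)],4)); th+=.13
E
```

```text
-1.12 0.0145 0.0309
-0.99 0.0104 0.0326
-0.86 0.0061 0.0336
-0.73 0.0017 0.0341
-0.6 -0.0028 0.0341
-0.47 -0.0072 0.0334
-0.34 -0.0114 0.0322
-0.21 -0.0155 0.0305
```

```bash
python3 -m crank '[[[0.0145,0.031,0],-0.13],[[0.0104,0.0326,0],-0.13],[[0.006,0.0336,0],-0.13],[[0.0017,0.034,0],-0.13],[[-0.0028,0.034,0],-0.13],[[-0.0072,0.0334,0],-0.13],[[-0.0114,0.0322,0],-0.13],[[-0.0155,0.0305,0],-0.13]]'; python3 go.py 0.452 -0.2501 0.08 -0.08
```

```text
clock: 4.95
tcp_pos: [0.4498, -0.2567, 0.1826]
ee_rot: [1.0, -0.023, 0.0, -0.002]
force: [0.0, -0.3, -3.1]
finger_gap: 0.0336
t 4.95 tcp [ 0.4498 -0.2567  0.1826] jaw -0.047 gap 0.0336 F [ 0.  -0.3 -3.1] tilt z [ 0.     0.004 -1.   ] q6 -0.55
shift tool [ 0.0019 -0.0063  0.1026] roll 0.033
```

```bash
python3 -m crank '[[[0.002,-0.006,0.02],0.033],[[0,0,0.035],0],[[0,0,0.03],0],[[0,0,0.005],0],[[0,0,0],0]]'; python3 go.py 0.452 -0.2501 0.036 -0.08; python3 - <<'E'
from h import *
grab('top','top1');grab('scene','scene1');d=grab('wrist','w2')
a=load('top1')['img'][200:360,390:520];b=load('scene1')['img'][170:330,110:260]
cv2.imwrite('pics/c6.png',np.hstack([cv2.resize(a,(390,480)),cv2.resize(b,(410,480))]))
E
```

```text
clock: 5.58
tcp_pos: [0.4508, -0.2525, 0.0915]
ee_rot: [0.999, -0.041, 0.001, -0.002]
force: [0.3, 0.1, -1.6]
finger_gap: 0.0338
t 5.58 tcp [ 0.4508 -0.2525  0.0915] jaw -0.082 gap 0.0338 F [ 0.3  0.1 -1.6] tilt z [ 0.001  0.003 -1.   ] q6 -0.5
shift tool [ 0.001  -0.0023  0.0555] roll -0.002
```

View pics/c6.png

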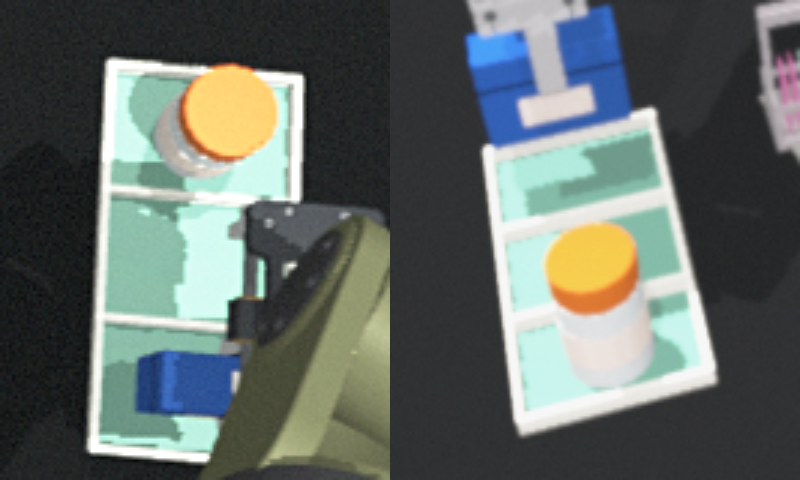

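View pics/w2.png

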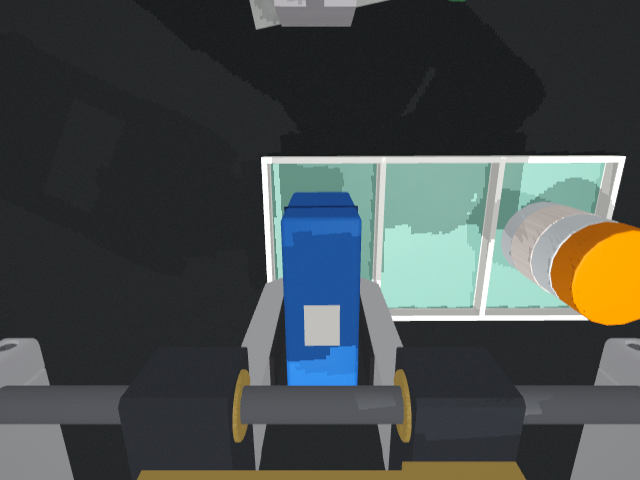

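The box hangs upright and square over the near bay, with its top's far edge at (285,210)–(358,210). Next I'll check its position in the hand and the tray corners (263,157) and (623,157) from this wrist view.

```bash
python3 - <<'E'
from h import *
np.set_printoptions(precision=4,suppress=True)
W=load('w2')
for p in [(285,210),(358,210),(322,325)]: print(px2w(W,*p,.126),px2w(W,p[0],p[1]+5))
for p in [(263,157),(623,157)]: print(px2w(W,*p,.012))
c=np.array([.5358,-.2568]);u=np.array([np.cos(-.08),np.sin(-.08)]);v=np.array([-u[1],u[0]])
print(c-.128*u+.064*v,c+.128*u+.064*v)
E
```

```text
[ 0.4398 -0.1986  0.126 ] [ 0.4391 -0.2015  0.1222]
[ 0.4697 -0.2011  0.126 ] [ 0.4699 -0.204   0.1225]
[ 0.4506 -0.2527  0.126 ] [ 0.4504 -0.2553  0.126 ]
[ 0.4152 -0.1826  0.012 ]
[ 0.6677 -0.2035  0.012 ]
[ 0.4133 -0.1828] [ 0.6685 -0.2032]
```

```bash
python3 -m crank '[[[0.001,-0.002,0.02],0],[[0,0,0.02],0],[[0,0,0.004],0],[[0,0,0],0]]'; python3 go.py 0.452 -0.2501 0.036 -0.08
```

```text
clock: 6.22
tcp_pos: [0.4543, -0.2518, 0.0511]
ee_rot: [0.999, -0.041, 0.004, 0.0]
force: [-0.5, 0.6, -1.1]
finger_gap: 0.0338
t 6.22 tcp [ 0.4543 -0.2518  0.0511] jaw -0.081 gap 0.0338 F [-0.5  0.6 -1.1] tilt z [ 0.008 -0.001 -1.   ] q6 -0.5
shift tool [-0.0026 -0.0015  0.015 ] roll -0.001
```

```bash
python3 -m crank '[[[-0.002,-0.001,0.007],0],[[0,0,0.004],0],[[0,0,0],0]]'; python3 go.py 0.452 -0.2501 0.036 -0.08
```

```text
clock: 6.6
tcp_pos: [0.453, -0.2509, 0.0409]
ee_rot: [0.999, -0.041, 0.005, 0.001]
force: [1.2, 0.9, -3.3]
finger_gap: 0.0337
t 6.6 tcp [ 0.453  -0.2509  0.0409] jaw -0.081 gap 0.0337 F [ 1.2  0.9 -3.3] tilt z [ 0.01  -0.002 -1.   ] q6 -0.5
shift tool [-0.0011 -0.0008  0.0049] roll -0.001
```

```bash
python3 -m crank '[[[-0.001,-0.001,0.003],0],[[0,0,0.002],0]]'; python3 go.py 0.452 -0.2501 0.036 -0.08;  python3 -m crank '[[[0,0,0.0015],0]]'; python3 go.py 0.452 -0.2501 0.036 -0.08
```

```text
clock: 6.85
tcp_pos: [0.4522, -0.2502, 0.0363]
ee_rot: [0.999, -0.041, 0.005, 0.001]
force: [-5.6, 2.7, 20.7]
finger_gap: 0.034
t 6.85 tcp [ 0.4522 -0.2502  0.0363] jaw -0.081 gap 0.034 F [-5.6  2.7 20.7] tilt z [ 0.01  -0.003 -1.   ] q6 -0.5
shift tool [-0.0002 -0.0001  0.0003] roll -0.001
clock: 6.98
tcp_pos: [0.4525, -0.2503, 0.0362]
ee_rot: [0.999, -0.04, 0.005, 0.002]
force: [-6.2, 5.3, 26.9]
finger_gap: 0.0338
t 6.97 tcp [ 0.4525 -0.2503  0.0362] jaw -0.081 gap 0.0338 F [-6.2  5.3 26.9] tilt z [ 0.011 -0.004 -1.   ] q6 -0.5
shift tool [-0.0005 -0.0002  0.0002] roll -0.001
```

The box is on the floor: contact at z 0.0363, matching the grasp height. I'll ease off slightly and release.

```bash
python3 -m crank '[[[0,0,-0.001],0]]'; python3 -m crank '[[[0,0,0],0],[[0,0,0],0],[[0,0,0],0]]' -0.4 25;  python3 go.py 0.452 -0.2501 0.15 -0.08
```

```text
clock: 7.1
tcp_pos: [0.4526, -0.2504, 0.0375]
ee_rot: [0.999, -0.04, 0.006, 0.002]
force: [0.1, 0.2, -3.0]
finger_gap: 0.0341
clock: 7.48
tcp_pos: [0.4528, -0.2505, 0.0375]
ee_rot: [0.999, -0.04, 0.006, 0.002]
force: [0.2, -0.6, 0.3]
finger_gap: 0.0604
t 7.47 tcp [ 0.4528 -0.2505  0.0375] jaw -0.081 gap 0.0604 F [ 0.2 -0.6  0.3] tilt z [ 0.012 -0.004 -1.   ] q6 -0.5
shift tool [ 0.0005  0.     -0.1125] roll -0.001
```

```bash
python3 -m crank '[[[0,0,-0.03],0],[[0,0,-0.045],0],[[0,0,-0.045],0],[[0,0,-0.03],0]]';  python3 go.py 0.4617 -0.056 0.21 -0.069
```

```text
clock: 7.98
tcp_pos: [0.45, -0.2492, 0.1893]
ee_rot: [0.999, -0.04, 0.003, 0.0]
force: [0.4, 0.3, 0.6]
finger_gap: 0.066
t 7.97 tcp [ 0.45   -0.2492  0.1893] jaw -0.081 gap 0.066 F [0.4 0.3 0.6] tilt z [ 0.007 -0.001 -1.   ] q6 -0.5
shift tool [-0.0038 -0.1935 -0.0208] roll -0.012
```

```bash
python3 -m crank '[[[-0.001,-0.039,-0.006],-0.003],[[-0.001,-0.045,-0.006],-0.003],[[-0.001,-0.045,-0.006],-0.003],[[-0.001,-0.038,-0.003],-0.003],[[0,-0.012,0],0],[[0,0,0],0]]' -0.2 ;  python3 go.py 0.4617 -0.056 0.21 -0.069; python3 - <<'E'
from h import *
grab('wrist','w3')
E
```

```text
clock: 8.72
tcp_pos: [0.4602, -0.0666, 0.213]
ee_rot: [0.999, -0.035, 0.006, 0.001]
force: [0.7, -0.9, -1.5]
finger_gap: 0.0566
t 8.72 tcp [ 0.4602 -0.0666  0.213 ] jaw -0.07 gap 0.0566 F [ 0.7 -0.9 -1.5] tilt z [ 0.011 -0.003 -1.   ] q6 -0.15
shift tool [ 0.0007 -0.0107  0.0029] roll -0.001
```

View pics/w3.png

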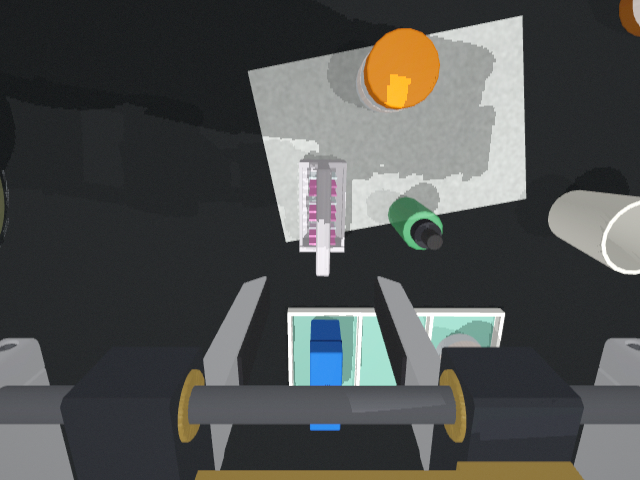

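The wrist view shows the box standing in the near bay at (325,370). The rack bar runs from about (323,166) to (323,275), parallel to the jaw plane. The dropper is at (430,238), well to the right.

```bash
python3 - <<'E'
from h import *
np.set_printoptions(precision=4,suppress=True)
W=load('w3');T=load('top0')
Pm=lambda d:d['K']@np.c_[d['R'],d['t']]
for p in [(323,166),(323,275),(323,220),(430,240)]: print(px2w(W,*p,.105),px2w(W,*p))
print(px2w(W,323,270))
a=np.array([[382.1],[322.9]]);X=cv2.triangulatePoints(Pm(T),Pm(W),a,np.array([[323.],[275.]])).ravel();print(X[:3]/X[3])
E
```

```text
[ 0.4663 -0.0092  0.105 ] [ 0.4665 -0.0113  0.0832]
[ 0.4599 -0.1009  0.105 ] [ 0.4586 -0.1439  0.001 ]
[ 0.4633 -0.0526  0.105 ] [ 0.4633 -0.0521  0.1071]
[ 0.5511 -0.0763  0.105 ] [ 0.5492 -0.0743  0.1112]
[ 0.4602 -0.0954  0.1074]
[ 0.4591 -0.1019  0.1022]
```

```bash
python3 -m crank '[[[0.002,-0.01,0.02],0],[[0,0,0.035],0],[[0,0,0.035],0],[[0,0,0.02],0],[[0,0,0],0]]';  python3 go.py 0.4625 -0.0555 0.08 -0.069
```

```text
clock: 9.4
tcp_pos: [0.4643, -0.0634, 0.0992]
ee_rot: [0.999, -0.039, 0.006, 0.002]
force: [0.5, -0.5, 0.0]
finger_gap: 0.0564
t 9.4 tcp [ 0.4643 -0.0634  0.0992] jaw -0.077 gap 0.0564 F [ 0.5 -0.5  0. ] tilt z [ 0.011 -0.004 -1.   ] q6 -0.13
shift tool [-0.0026 -0.0078  0.0191] roll -0.008
```

```bash
python3 -m crank '[[[-0.002,-0.008,0.01],-0.008],[[0,-0.001,0.007],0],[[0,0,0],0]]';  python3 go.py 0.4625 -0.0555 0.08 -0.069
```

```text
clock: 9.78
tcp_pos: [0.4639, -0.0548, 0.0826]
ee_rot: [0.999, -0.035, 0.007, 0.002]
force: [-0.2, 0.3, 0.0]
finger_gap: 0.0565
t 9.78 tcp [ 0.4639 -0.0548  0.0826] jaw -0.07 gap 0.0565 F [-0.2  0.3  0. ] tilt z [ 0.013 -0.005 -1.   ] q6 -0.12
shift tool [-0.0014  0.0007  0.0026] roll -0.001
```

```bash
python3 -m crank '[[[-0.0015,0,0.003],0],[[0,0,0],0]]'; python3 -m crank '[[[0,0,0],0],[[0,0,0],0],[[0,0,0],0],[[0,0,0],0]]' 1 30; python3 go.py 0.4625 -0.0555 0.08 -0.069
```

```text
clock: 10.02
tcp_pos: [0.4627, -0.0548, 0.08]
ee_rot: [0.999, -0.035, 0.007, 0.002]
force: [0.4, 0.5, 1.1]
finger_gap: 0.056
clock: 10.52
tcp_pos: [0.463, -0.0549, 0.0804]
ee_rot: [0.999, -0.035, 0.008, 0.002]
force: [0.6, -0.6, -0.9]
finger_gap: 0.0198
t 10.53 tcp [ 0.463  -0.0549  0.0804] jaw -0.07 gap 0.0198 F [ 0.6 -0.6 -0.9] tilt z [ 0.015 -0.005 -1.   ] q6 -0.12
shift tool [-0.0004  0.0006  0.0004] roll -0.001
```

```bash
python3 -m crank '[[[0,0,0],0],[[0,0,0],0]]'; python3 go.py 0.4625 -0.0555 0.08 -0.069
```

```text
clock: 10.78
tcp_pos: [0.463, -0.0549, 0.0804]
ee_rot: [0.999, -0.035, 0.008, 0.002]
force: [0.0, 0.3, 0.3]
finger_gap: 0.0118
t 10.78 tcp [ 0.463  -0.0549  0.0804] jaw -0.07 gap 0.0118 F [0.  0.3 0.3] tilt z [ 0.015 -0.005 -1.   ] q6 -0.12
shift tool [-0.0004  0.0007  0.0004] roll -0.001
```

```bash
python3 -m crank '[[[0,0,-0.02],0],[[0,0,-0.035],0],[[0,0,-0.035],0],[[0,0,-0.02],0],[[0,0,0],0]]'; python3 go.py 0.5358 -0.2568 0.205 -0.08
```

```text
clock: 11.4
tcp_pos: [0.46, -0.0541, 0.1918]
ee_rot: [0.999, -0.035, 0.005, 0.002]
force: [0.4, -0.2, -2.7]
finger_gap: 0.0119
t 11.4 tcp [ 0.46   -0.0541  0.1918] jaw -0.07 gap 0.0119 F [ 0.4 -0.2 -2.7] tilt z [ 0.01  -0.004 -1.   ] q6 -0.12
shift tool [ 0.0899  0.197  -0.0116] roll 0.01
```

```bash
python3 -m crank '[[[0.006,0.013,-0.008],0],[[0.012,0.026,-0.004],0],[[0.0125,0.0275,0],0],[[0.0125,0.0275,0],0],[[0.0125,0.0275,0],0],[[0.0125,0.0275,0],0],[[0.0115,0.0255,0],0],[[0.006,0.013,0],0],[[0,0,0],0]]'; python3 go.py 0.5358 -0.2568 0.14 -0.08
```

```text
clock: 12.52
tcp_pos: [0.5325, -0.2588, 0.1971]
ee_rot: [0.999, -0.035, -0.001, -0.0]
force: [1.0, 1.4, -3.0]
finger_gap: 0.0116
t 12.53 tcp [ 0.5325 -0.2588  0.1971] jaw -0.071 gap 0.0116 F [ 1.   1.4 -3. ] tilt z [-0.001  0.    -1.   ] q6 -0.44
shift tool [ 0.0033 -0.0022  0.0571] roll 0.009
```

```bash
python3 -m crank '[[[0.003,-0.002,0.02],0.009],[[0,0,0.03],0],[[0,0,0.02],0],[[0,0,0.003],0],[[0,0,0],0]]'; python3 go.py 0.5358 -0.2568 0.0804 -0.08; python3 - <<'E'
from h import *
grab('scene','scene2');grab('wrist','w4');grab('top','top2')
a=load('top2')['img'][200:360,390:520];b=load('scene2')['img'][150:320,110:280]
cv2.imwrite('pics/c7.png',np.hstack([cv2.resize(a,(325,400)),cv2.resize(b,(475,475))[:400]]))
E
```

```text
clock: 13.15
tcp_pos: [0.5351, -0.2538, 0.1229]
ee_rot: [0.999, -0.039, -0.001, -0.0]
force: [-0.1, -0.5, -2.1]
finger_gap: 0.0119
t 13.15 tcp [ 0.5351 -0.2538  0.1229] jaw -0.077 gap 0.0119 F [-0.1 -0.5 -2.1] tilt z [-0.001  0.001 -1.   ] q6 -0.43
shift tool [0.001  0.003  0.0425] roll 0.003
```

View pics/c7.png

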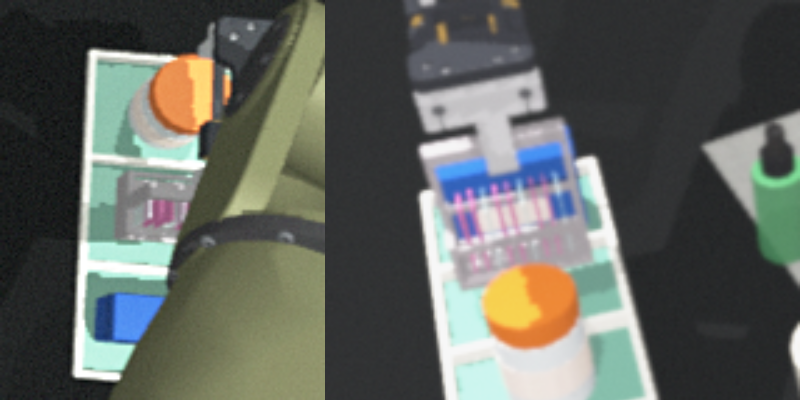

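View pics/w4.png

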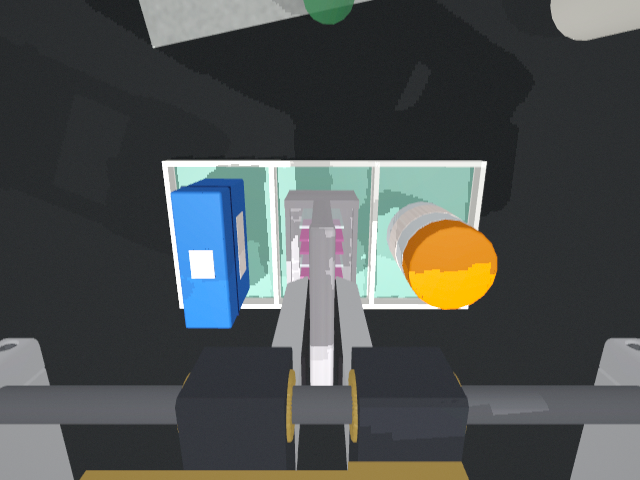

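The rack hangs upright between the walls of the middle bay (basket 287–357, walls 276 and 373). The box and the jar are standing clear of it.

```bash
python3 -m crank '[[[0.001,0.003,0.014],0.003],[[0,0,0.014],0],[[0,0,0.002],0],[[0,0,0],0]]'; python3 go.py 0.5358 -0.2568 0.0804 -0.08
```

```text
clock: 13.8
tcp_pos: [0.5361, -0.2576, 0.0913]
ee_rot: [0.999, -0.041, -0.0, -0.0]
force: [0.1, -0.6, -1.6]
finger_gap: 0.012
t 13.8 tcp [ 0.5361 -0.2576  0.0913] jaw -0.081 gap 0.012 F [ 0.1 -0.6 -1.6] tilt z [-0.  0. -1.] q6 -0.43
shift tool [-0.0004 -0.0008  0.0109] roll -0.001
```

```bash
python3 -m crank '[[[0,-0.001,0.005],0],[[0,0,0.003],0],[[0,0,0],0]]'; python3 go.py 0.5358 -0.2568 0.0804 -0.08; python3 -m crank '[[[0,0,0.002],0]]'; python3 -m crank '[[[0,0,0],0]]'
```

```text
clock: 14.18
tcp_pos: [0.5364, -0.2565, 0.0831]
ee_rot: [0.999, -0.041, 0.0, -0.0]
force: [0.2, 0.4, -2.3]
finger_gap: 0.0116
t 14.18 tcp [ 0.5364 -0.2565  0.0831] jaw -0.081 gap 0.0116 F [ 0.2  0.4 -2.3] tilt z [ 0.  0. -1.] q6 -0.43
shift tool [-0.0006  0.0003  0.0027] roll -0.001
clock: 14.3
tcp_pos: [0.5365, -0.2566, 0.0813]
ee_rot: [0.999, -0.04, 0.0, 0.0]
force: [-0.3, -0.4, -2.9]
finger_gap: 0.0115
clock: 14.42
tcp_pos: [0.5365, -0.2566, 0.0812]
ee_rot: [0.999, -0.041, 0.0, 0.0]
force: [0.4, 0.6, -2.2]
finger_gap: 0.0119
```

```bash
python3 -m crank '[[[0,0,0.001],0]]'; python3 -m crank '[[[0,0,0.001],0]]'
```

```text
clock: 14.55
tcp_pos: [0.5366, -0.2566, 0.0804]
ee_rot: [0.999, -0.041, 0.0, 0.0]
force: [-1.3, 4.0, 8.8]
finger_gap: 0.0117
clock: 14.68
tcp_pos: [0.537, -0.2565, 0.0804]
ee_rot: [0.999, -0.04, 0.001, 0.0]
force: [-3.6, 5.6, 11.9]
finger_gap: 0.0119
```

```bash
python3 -m crank '[[[0,0,-0.0005],0]]'; python3 -m crank '[[[0,0,0],0],[[0,0,0],0],[[0,0,0],0]]' 0.1; python3 go.py 0.5358 -0.2568 0.2 -0.08;
```

```text
clock: 14.8
tcp_pos: [0.5371, -0.2565, 0.0811]
ee_rot: [0.999, -0.04, 0.001, 0.0]
force: [-0.3, -0.2, -2.5]
finger_gap: 0.0115
clock: 15.18
tcp_pos: [0.5373, -0.2568, 0.0814]
ee_rot: [0.999, -0.04, 0.002, 0.001]
force: [0.3, -0.4, 0.8]
finger_gap: 0.0382
t 15.18 tcp [ 0.5373 -0.2568  0.0814] jaw -0.081 gap 0.0382 F [ 0.3 -0.4  0.8] tilt z [ 0.003 -0.001 -1.   ] q6 -0.43
shift tool [-0.0011  0.0002 -0.1186] roll -0.001
```

```bash
python3 -m crank '[[[0,0,-0.03],0],[[0,0,-0.045],0],[[0,0,-0.045],0],[[0,0,-0.03],0],[[-0.03,0.03,0],0],[[-0.035,0.035,0],0],[[-0.035,0.035,0],0],[[-0.035,0.035,0],0],[[-0.035,0.035,0],0],[[-0.02,0.02,0],0],[[0,0,0],0]]';python3 go.py 0.5358 -0.2568 0.2 -0.08; python3 - <<'E'
from h import *
grab('scene','scene3');grab('top','top3')
a=load('top3')['img'][190:370,390:520];b=load('scene3')['img'][150:320,110:280]
cv2.imwrite('pics/c8.png',np.hstack([cv2.resize(a,(400,554),interpolation=2),cv2.resize(b,(400,400),interpolation=2) if 0 else cv2.copyMakeBorder(cv2.resize(b,(400,400),interpolation=2),0,154,0,0,0)]))
E
```

```text
clock: 16.55
tcp_pos: [0.3257, -0.4356, 0.2362]
ee_rot: [0.999, -0.04, 0.002, 0.001]
force: [1.4, 0.5, 0.1]
finger_gap: 0.0419
t 16.55 tcp [ 0.3257 -0.4356  0.2362] jaw -0.08 gap 0.0419 F [1.4 0.5 0.1] tilt z [ 0.003 -0.003 -1.   ] q6 -0.92
shift tool [ 0.195  -0.1952  0.0365] roll -0.0
```

View pics/c8.png

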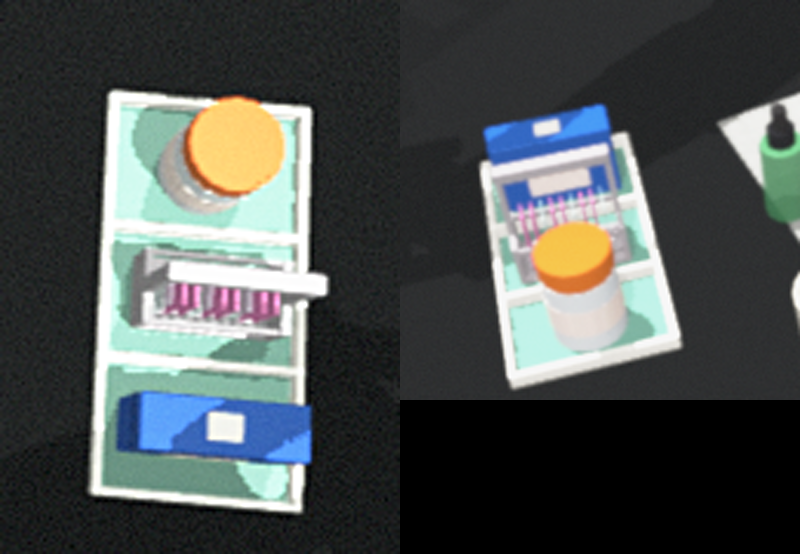

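View pics/top3.png

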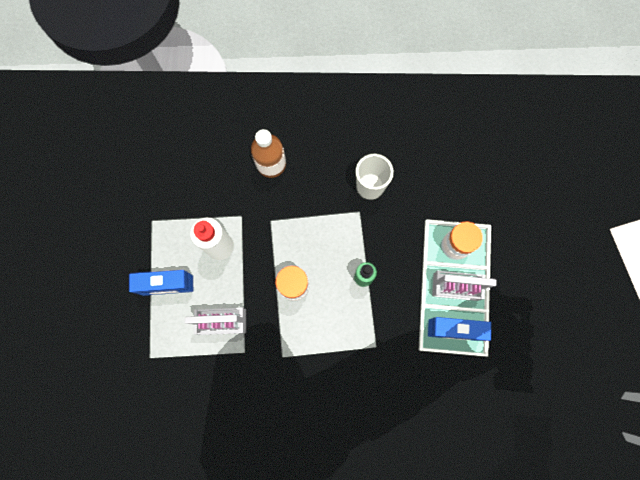

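View pics/scene3.png

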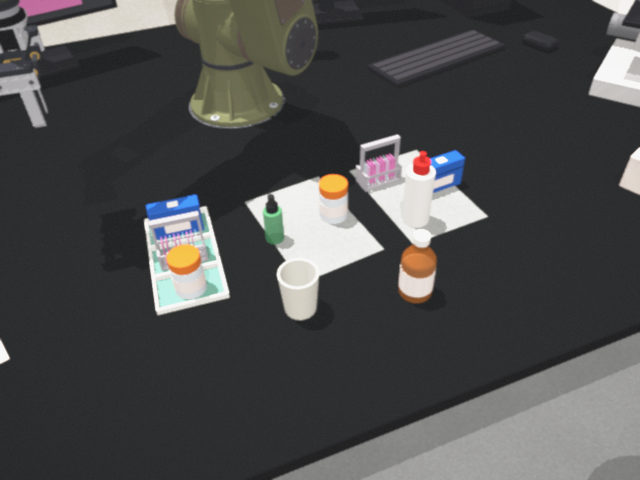

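The top view shows the box (463,328), rack (463,287) and jar (465,237) each upright in its own bay, with the bystanders and surplus pieces unmoved. A last check by triangulation.

```bash
python3 - <<'E'
from m import *
np.set_printoptions(precision=4,suppress=True)
t=lambda x,y:(390+x*130/400,190+y*180/554); s=lambda x,y:(110+(x-400)*.425,150+y*.425)
for n,a,b in [('box',t(226,427),s(547,128)),('barL',t(170,272),s(608,150)),('barR',t(327,286),s(493,167)),('jar',t(237,146),s(573,250))]:
    print(n,tri(a,b),px2w(load('top3'),*a))
for c in('top','scene'):
    d=cv2.absdiff(load(c+'0')['z_map'],load(c+'3')['z_map'])>.01
    k,l,st,_=cv2.connectedComponentsWithStats(cv2.morphologyEx(d.astype(np.uint8),cv2.MORPH_OPEN,np.ones((3,3))))
    print(c,st[1:][st[1:,4]>25].tolist())
print(arm.get_state()['force'])
E
```

```text
box [ 0.4514 -0.2509  0.0669] [ 0.4509 -0.2517  0.0706]
barL [ 0.5386 -0.2138  0.0988] [ 0.537  -0.2138  0.107 ]
barR [ 0.5304 -0.3013  0.1054] [ 0.5431 -0.3397  0.0013]
jar [ 0.6177 -0.2618  0.0796] [ 0.6162 -0.2623  0.0846]
top [[325, 208, 39, 58, 1187], [434, 271, 62, 29, 1022], [331, 313, 52, 25, 498], [429, 317, 62, 24, 1239], [330, 324, 3, 10, 30], [623, 392, 17, 11, 151], [624, 431, 16, 14, 164], [284, 475, 39, 5, 160]]
scene [[0, 0, 47, 127, 3963], [174, 0, 25, 43, 747], [207, 0, 84, 84, 3716], [261, 0, 22, 33, 341], [294, 0, 24, 73, 884], [244, 164, 49, 53, 1000], [146, 195, 57, 73, 2127], [280, 215, 51, 55, 1741], [199, 246, 7, 5, 26]]
[ 0.4618 -0.1552  0.0039]
```

Depth changed only where I took or placed a piece and where the arm itself moved. The heights are right: box top 0.070 m, bar about 0.105 m, jar 0.085 m.

```bash
python3 -c "
from plant import arm
print(arm.job_done(), arm.get_state()['clock'])"
```

```text
the job is handed in; nothing more can be done
the job is handed in; nothing more can be done
```

I completed the kit tray and handed the job in at about 16.7 s of robot time. The far bay already held a specimen jar, so I left it and set the slide box from beside the dropper in the near bay. The rack from the same sheet went into the middle bay. Both were lowered until they touched the floor before I let go.

- **Position and height:** The last two-view check put the box centre within about 1 mm of its bay centre and the rack bar within about 2 mm. The top camera's depth gave 71 mm for the box top, 107 mm for the rack bar and 85 mm for the jar. All are within about 2 mm of the stated heights.
- **Everything else:** Comparing depth before and after showed changes only where I took or placed a piece and where the arm itself moved. The jar, surplus pieces, bottles and cup stayed where they were.
- **Forces:** The highest reading I saw was about 27 N, pressing down as the box touched the floor. I eased off before opening the fingers.
- **Disagreement:** Triangulated heights came out 3–6 mm below the depth readings for the box, jar and one end of the bar. I put that down to picking pixels by eye and the camera calibration. One depth sample at the bar's tip missed the bar and hit the bench, so I ignored it.

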